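# Release the folding lid stay and close the slide-staining chamber

### The arm

A 6-joint arm with a two-finger parallel gripper is mounted at the origin on a cart in front of the work surface, level with it; the furniture and walls round the work are solid. World frame = base frame: x ahead of the robot, y to its left, z up, the work surface at z = 0. Lengths are in m, angles in rad, forces in N, time in s.
With the tool pointing down it reaches from about 0.35 to 1 m from the base axis. Payload 7.1 kg.
Tool frame: the origin (TCP) lies at the very end of the fingers, on their centre line; the grasp point (between the pads) lies hold_point_z behind it (hold_point_z is the distance from the TCP to the grasp point, in m); z points along the fingers, y is the line along which they close (so a half turn about z gives the same grasp; the last joint's range is limited). The gripper opens to 85 mm and grips with 20 to 120 N. Pads are 22 mm wide; open, the fingers measure 114 mm over their backs; the gripper's body (76 mm by 85 mm) begins 54 mm behind the grasp point. The pads swing forward as they close: fully open they stand 13 mm farther back than shut.
Start: joints at [-1.26, 0.423, 1.63, -0, 1.089, -0.019], TCP at [0.202, -0.591, 0.231] pointing down, gripper open.
Joint ranges: [-3, 3], [-0.9, 2.11], [0.09, 2.58], [-1.31, 4.45], [0.11, 2.69], [-2.54, 2.54]. Speed limits (rad/s): [2.39, 2.39, 3.01, 3.14, 3.14, 3.14].

### API

Orientations are given as a unit quaternion [w, x, y, z].
In Python, from workcell import get_obs, snapshot, finish_job, hold_point_z gives the robot as it stands.
- The arm moves only by the tool jog_arm, never from a script. Its argument "deltas" is a list of rows, each a list of 4 numbers: the shift along the world's x, y, z in units of 25 mm (1.0 is 25 mm), then the turn about the world's z in units of 6 degrees (1.0 is 6 degrees). A call has exactly 8 rows; each row is the pose to reach, as a shift and turn from the pose commanded when the call began; what a row does not reach only later rows make up. A row lasts 1/12 s, in which the tool goes at most 41.7 mm and 7.16 degrees, less where a joint would pass 70% of its speed; a pose out of reach is approached as far as the arm can. A call with a gripper value outside its range is refused whole. "jaw" is the finger opening in mm, from 0 to 85.4, set as the call begins (left out, the last holds). The fingers move at their own pace and stop on an object; "newtons" is the grip in N (left out, the last holds). Time passes only in rows, so rows that repeat a pose let the fingers close, or fill a call up. It gives the time, the measured TCP pose, the force, the opening and the grip force at its end, in the units of the state.
- get_obs(): the state, without advancing time (a new reading comes with each control period).
- snapshot(name): name is "scene" or "top" or "wrist"; returns a dict with "image" (420x560x3 uint8, red, green, blue), "fx", "fy", "cx", "cy" (pixels), "R" (3x3) and "t" (3): a world point X has camera coordinates R X + t. Camera axes: x right, y down, z forward; pixel columns grow to the right and rows downward; lengths in m; the calibration is good to about 2 mm. A picture is of the moment at which its call begins. There is no depth.
- finish_job(): hands the job in; it is judged then, once.
The state is a dict: "time_s": time; "q": joint angles; "joint_vel": joint speeds; "effort": joint torques, N m; "tcp_pos": TCP position; "ee_rot": TCP orientation; "contact_force": force on the tool from outside, world axes, zero at the start; "torque": the same for the moment, N m; "width": finger opening in m; "gripper_force": force on a finger pad.
Only numpy, scipy, OpenCV 4.12 (cv2) and the standard library are available. Lean on these libraries where they do the work, as an engineer would, in place of code of your own. Each camera call takes 0.05 s, during which the arm holds its last target. There are 200 camera calls.

### The job

The lid of the slide-staining chamber is propped open by the folding stay on its right side. Use the orange-sleeved bar at the stay's knee to draw the knee up and forward, well past centre, so that the stay unlocks; then swing the lid down, press its front edge until the catch snaps in, and keep it pressed shut with about 15 N for a second so that the seal beds in. Never load any part of the chamber with more than 25 N, never let the lid slam, and leave the bottles, beaker, dish and cap around it where they are.

Things in the scene. Friction and masses are not known exactly. Their poses are not given: they have to be found in the camera images.
- level_base: Fixed aluminium levelling base under the chamber, 200 (x) x 220 (y) x 8 mm; origin centre of its underside on the worktop, x from the chamber's front to its hinge side, y to its left, z up. The white tub, 180 x 200 mm, 105 mm high, stands on its screws. How high is set by hand and NOT measured: its underside is 10 to 34 mm above the worktop (22 nominal). Find the true height by touch.
- hinge_nominal (a point): Middle of the lid's hinge axis at the rear rim if the tub stood at nominal height (127 mm; truly up to 12 mm higher or lower); axes as the base. The axis runs along y. The lid is a black plate, 204 mm wide, reaching 197 mm from the axis, upper face 11 to 12 mm above the axis when shut. The catch is at the middle of its front edge. Behind it 50 mm are free for fingers.
- bar_nominal (a point): Middle of the bar's orange sleeve (16 mm thick, 50 mm long, lying along the base's y, outboard of the right wall) with the stay locked and the tub at nominal height (168 mm; truly up to 12 mm higher or lower); axes as the base. The bar is the knee's axis, and sits at the end of the lower link, 80 mm from its pivot, which is 45 mm nearer the front and 66 mm lower. Unlocking moves it to -x and up.
- lid (a joint): Lid angle, rad: 0 shut, 1.36 propped open (78 degrees, leaning to the front). Hinge friction (0.45 N m) holds the lid wherever it is left; with the stay unlocked, pushing it down takes 2 to 6 N near its front edge, more if the knee is barely past centre. At 0.05 the tongue meets the catch's roller; 8 to 15 N at the front edge snap it in; then it bears on its seal, about 10 N per mm at the front edge.
- stay_knee (a joint): Angle of the folding stay's knee, rad: -0.15 locked against its stop behind centre, 0 straight, positive folded to the front (2.7 with the lid shut). While it is negative the lid cannot be pushed down. Drawing the bar to the front takes 5 to 9 N; below about 0.5 the stay still binds; as it folds further the lid comes down with it (lid at about 1.2 when the knee is at 0.8).
- bottle_pbs: White bottle with blue cap, 56 x 56 x 105 mm, loose bystander; origin centre of its underside.
- bottle_stain: Amber bottle with black cap, 48 x 48 x 88 mm, loose bystander; origin centre of its underside.
- beaker: Small glass beaker, 56 x 56 x 62 mm, loose bystander; origin centre of its underside.
- petri_c: Petri dish with pink medium, 60 x 60 x 15 mm, left of the chamber, loose bystander; origin centre of its underside.
- lens_cap: Black dust cap, 41 x 41 x 10 mm, left of the chamber, loose bystander; origin centre of its underside.

How it is judged:
By the outcome, as a careful person would: the job done as asked, in the order asked, and still so for the second after the job is handed in, with the robot touching nothing.
It also fails if it takes over 72 s, if anything falls off the work surface, if the arm or the gripper's body presses on something with over 40 N, if the wrist force passes 120 N, or if a joint passes its speed limit or range.

## Working session

There is one attempt and no reset: what is moved stays moved. The work goes in short steps, Python scripts to look and compute and a tool call to move; the robot and the scene stay as the last step left them, time stands still between calls to the robot, and variables do not carry over. Pictures are saved under pics/ and viewed, at most 10 in all, crops included, and the job is handed in when it is done.

Besides the shell and the picture viewer there is one more tool, called after "Request:" as name([rows], argument=value, ...), one row to a line, values as JSON. jog_arm: Moves the arm, as the interface text tells. Its arguments: {"type":"object","properties":{"deltas":{"type":"array","items":{"type":"array","items":{"type":"number"}}},"jaw":{"type":"number"},"newtons":{"type":"number"}},"required":["deltas"]}

```bash
mkdir -p pics; python3 - <<'E'
from workcell import *
import cv2,numpy as np,pickle
o=get_obs();print({k:np.round(v,3) for k,v in o.items()},hold_point_z)
for n in("scene","top"):
    s=snapshot(n);cv2.imwrite(f"pics/{n}0.png",s["image"][:,:,::-1]);pickle.dump(s,open(n+".pkl","wb"))
    print(n,s["fx"],s["cx"],s["cy"],np.round(s["R"],3).tolist(),np.round(s["t"],3))
E
```

```text
{'time_s': np.float64(0.0), 'q': array([-1.26 ,  0.424,  1.631,  0.   ,  1.089, -0.019]), 'joint_vel': array([-0.   , -0.002,  0.   ,  0.001,  0.002, -0.002]), 'effort': array([-0.0000e+00, -5.5738e+01, -2.8174e+01, -0.0000e+00,  7.0000e-03,
        0.0000e+00]), 'tcp_pos': array([ 0.202, -0.591,  0.231]), 'ee_rot': array([-0.001,  0.986,  0.164, -0.   ]), 'contact_force': array([ 0.135, -0.936,  0.119]), 'torque': array([ 0.013,  0.007, -0.015]), 'gripper_force': np.float64(0.0), 'width': np.float64(0.086)} 0.0187
scene 410.9504791768249 286.93757831747575 211.17683393424235 [[-0.89, -0.455, -0.004], [-0.338, 0.667, -0.664], [0.305, -0.59, -0.748]] [0.549 0.259 0.839]
top 496.66107601005933 277.31633809141545 207.02167891390738 [[0.038, -0.999, -0.002], [-0.978, -0.037, -0.205], [0.205, 0.009, -0.979]] [0.029 0.608 1.009]
```

View pics/scene0.png

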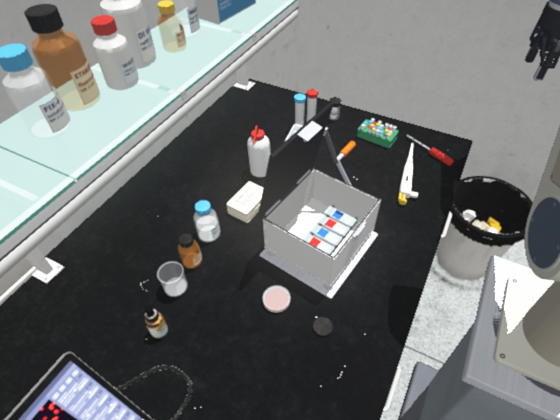

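View pics/top0.png

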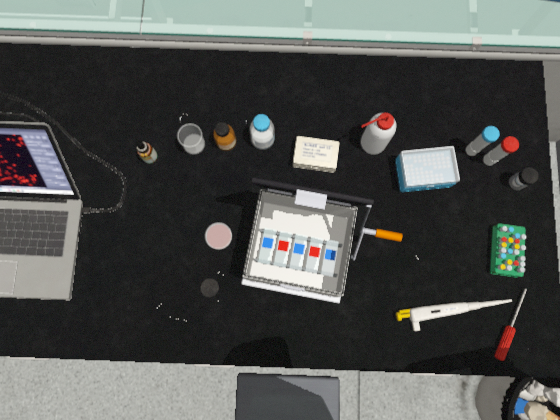

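The scene picture shows the tub at (320,230), and the stay with its orange sleeve at (347,151). In the top picture the tub spans (245..357,190..300), the lid edge runs (253,182)-(370,203), and the sleeve is at (388,236). Next I'll triangulate the sleeve and enlarge the chamber.

```bash
cat > h.py <<'E'
import numpy as np,cv2,pickle
def L(n): return pickle.load(open(n+".pkl","rb"))
def ray(s,u,v):
    R=np.array(s["R"]);c=-R.T@np.array(s["t"]);d=R.T@np.array([(u-s["cx"])/s["fx"],(v-s["cy"])/s["fy"],1]);return c,d/np.linalg.norm(d)
def onz(s,u,v,z):
    c,d=ray(s,u,v);return c+d*(z-c[2])/d[2]
def tri(a,b):
    (c1,d1),(c2,d2)=a,b;k=np.linalg.lstsq(np.c_[d1,-d2],c2-c1,rcond=None)[0]
    p,q=c1+k[0]*d1,c2+k[1]*d2;return (p+q)/2,np.linalg.norm(p-q)
def sleeve(s,box):
    im=cv2.cvtColor(s["image"],cv2.COLOR_RGB2HSV);m=cv2.inRange(im,(8,150,120),(20,255,255))
    x0,y0,x1,y1=box;z=np.zeros_like(m);z[y0:y1,x0:x1]=m[y0:y1,x0:x1]
    p=cv2.findNonZero(z)[:,0];return cv2.minAreaRect(p),len(p)
def proj(s,X):
    c=np.array(s["R"])@X+s["t"];return s["fx"]*c[0]/c[2]+s["cx"],s["fy"]*c[1]/c[2]+s["cy"]
E
python3 - <<'E'
from h import *
t,s=L("top"),L("scene")
a,b=sleeve(t,(360,220,420,255)),sleeve(s,(330,130,370,170));print(a,b)
print(tri(ray(t,*a[0][0]),ray(s,*b[0][0])))
im=t["image"][170:310,230:410,::-1];cv2.imwrite("pics/c1.png",cv2.resize(im,None,fx=4.2,fy=4.2,interpolation=cv2.INTER_CUBIC))
E
```

```text
(((388.75, 234.75), (26.86791229248047, 8.236878395080566), 11.309932708740234), 219) (((348.25, 147.25001525878906), (6.363961219787598, 16.970561981201172), 45.0), 115)
(array([ 0.53692878, -0.16233243,  0.17952845]), np.float64(0.0007635321052567854))
```

View pics/c1.png

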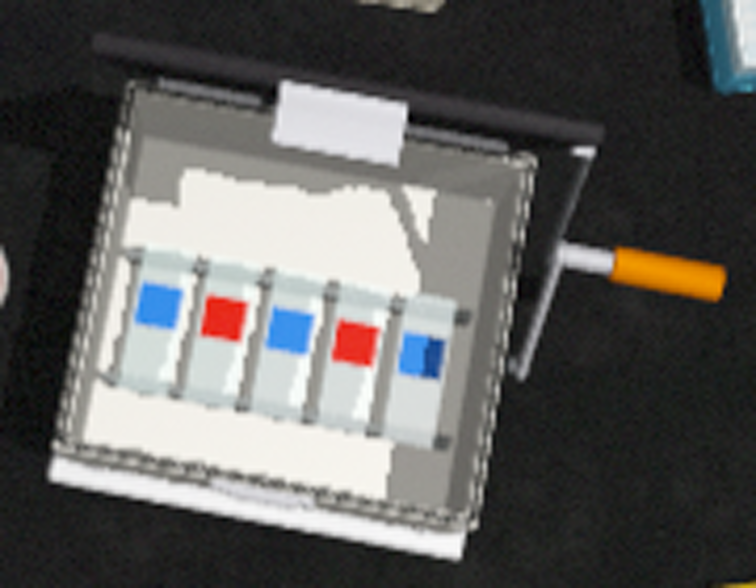

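The enlarged crop shows the rim corners at crop (58,448), (475,520), (535,160) and (133,88). The catch is near (263,490) and the sleeve runs (612,265)-(724,283).

```bash
python3 - <<'E'
from h import *
from scipy.optimize import least_squares
t=L("top");S=np.array([.5369,-.1623,.177])
for z in(.136,.130):
    P=[onz(t,230+u/4.2,170+v/4.2,z)[:2] for u,v in((58,448),(475,520),(535,160),(133,88))]
    print(z,np.round(P,4).tolist(),[round(np.linalg.norm(P[i]-P[(i+1)%4]),4) for i in range(4)])
    f=(P[2]+P[3]-P[0]-P[1]);yaw=np.arctan2(f[1],f[0]);l=P[0]+P[3]-P[1]-P[2];yw2=np.arctan2(l[1],l[0])-np.pi/2
    c=np.mean(P,0);y=(yaw+yw2)/2;R=np.array([[np.cos(y),np.sin(y)],[-np.sin(y),np.cos(y)]])
    print(np.degrees([yaw,yw2]),c,"sleeve in base",R@(S[:2]-c),"hinge",(P[2]+P[3])/2)
e=[onz(t,230+u/4.2,170+v/4.2,.177)[:2] for u,v in((612,265),(724,283))];print("sleeve ends",e)
# linkage: hinge at 0, x fwd->back. bar rel hinge xb ; fit l2,A(r,phi)
xb,zb=(R@(S[:2]-c))[0]-.09,.041
Pp=np.array([xb-.045,zb-.066])
def A(r,ph,th): return r*np.array([-np.cos(th+ph),np.sin(th+ph)])
def dk(l2,k): return np.sqrt(.08**2+l2**2+2*.08*l2*np.cos(k))
f=lambda v:[np.linalg.norm(A(v[0],v[1],th)-Pp)-dk(v[2],k) for th,k in((1.36,-.15),(1.2,.8),(0,2.7))]+[(A(v[0],v[1],1.36)-np.array([xb,zb]))@(A(v[0],v[1],1.36)-np.array([xb,zb]))-v[2]**2]
r=least_squares(f,[.08,0,.08]);print(xb,r.x,r.fun)
E
```

```text
0.136 [[0.4502, 0.1113], [0.4245, -0.0827], [0.5952, -0.1095], [0.6234, 0.0841]] [np.float64(0.1956), np.float64(0.1728), np.float64(0.1956), np.float64(0.1753)]
[-8.92387054 -7.90457765] [0.52333662 0.00080088] sleeve in base [ 0.03728371 -0.15936056] hinge [ 0.60930793 -0.01269856]
0.13 [[0.4506, 0.1117], [0.4248, -0.0834], [0.5965, -0.1104], [0.6248, 0.0843]] [np.float64(0.1968), np.float64(0.1738), np.float64(0.1968), np.float64(0.1764)]
[-8.92387054 -7.90457765] [0.52417399 0.00054917] sleeve in base [ 0.03641852 -0.15923409] hinge [ 0.61067364 -0.01303323]
sleeve ends [array([ 0.53920336, -0.13820127]), array([ 0.53287892, -0.18876437])]
-0.053581481955319366 [0.07288828 0.07196581 0.05191436] [-1.19698907e-04  1.06235273e-04 -1.53609091e-05  1.69328331e-04]
```

Request:
jog_arm([
  [0.8, 1.1, 0.2, 0.65],
  [1.7, 2.1, 0.4, 1.3],
  [2.5, 3.2, 0.6, 1.95],
  [3.4, 4.3, 0.8, 2.6],
  [4.2, 5.4, 1.0, 3.25],
  [5.0, 6.4, 1.2, 3.9],
  [5.9, 7.5, 1.4, 4.55],
  [6.7, 8.6, 1.6, 5.2],
], jaw=40, newtons=20)

```text
time_s: 0.77
tcp_pos: [0.3707, -0.3748, 0.2713]
ee_rot: [-0.0, 0.905, 0.425, -0.0]
contact_force: [-0.4, -0.5, 0.3]
width: 0.04
gripper_force: 0.0
```

```bash
python3 - <<'E'
from h import *
from scipy.optimize import brentq
r,ph,l2=.07289,.07197,.05191;xb,zb=-.05358,.041;P=np.array([xb-.045,zb-.066])
for th in(1.36,1.34,1.32,1.3,1.25,1.2,1.1,1.0,.9,.7,.5,.2,0):
    A=r*np.array([-np.cos(th+ph),np.sin(th+ph)]);d=A-P;D=np.hypot(*d)
    c=(D*D-.08**2-l2**2)/(2*.08*l2);k=np.arccos(np.clip(c,-1,1))
    a=np.arccos(np.clip((.08**2+D*D-l2**2)/(2*.08*D),-1,1));u=d/D;n=np.array([-u[1],u[0]]);B=P+.08*(np.cos(a)*u+np.sin(a)*n)
    print(th,round(k,2),"bar shift mm",np.round(1000*(B-[xb,zb]),1),"A",np.round(A,3),round(c,3))
E
```

```text
1.36 0.17 bar shift mm [ 4.7 -3.3] A [-0.01   0.072] 0.985
1.34 0.32 bar shift mm [ 0.6 -0.3] A [-0.012  0.072] 0.95
1.32 0.42 bar shift mm [-2.5  1.7] A [-0.013  0.072] 0.914
1.3 0.5 bar shift mm [-5.1  3.3] A [-0.014  0.071] 0.878
1.25 0.66 bar shift mm [-10.7   6.3] A [-0.018  0.071] 0.789
1.2 0.8 bar shift mm [-15.7   8.4] A [-0.021  0.07 ] 0.7
1.1 1.02 bar shift mm [-24.5  11.3] A [-0.028  0.067] 0.522
1.0 1.22 bar shift mm [-32.2  13. ] A [-0.035  0.064] 0.348
0.9 1.39 bar shift mm [-39.1  13.8] A [-0.041  0.06 ] 0.177
0.7 1.72 bar shift mm [-50.4  13.8] A [-0.052  0.051] -0.144
0.5 2.01 bar shift mm [-57.5  13. ] A [-0.061  0.039] -0.427
0.2 2.43 bar shift mm [-55.2  13.4] A [-0.07  0.02] -0.759
0 2.7 bar shift mm [-35.6  13.5] A [-0.073  0.005] -0.904
```

Request:
jog_arm([
  [0.8, 1.1, 0, 0.65],
  [1.7, 2.1, 0, 1.3],
  [2.5, 3.2, 0, 1.95],
  [3.4, 4.3, 0, 2.6],
  [4.4, 5.6, 0, 3.3],
  [5.5, 7.0, 0, 4.1],
  [6.3, 8.1, 0, 4.8],
  [6.65, 8.5, 0, 5.25],
])

```text
time_s: 1.43
tcp_pos: [0.5382, -0.1601, 0.2711]
ee_rot: [-0.0, 0.755, 0.656, 0.001]
contact_force: [0.4, -0.4, 0.5]
width: 0.0399
gripper_force: 0.0
```

```bash
python3 - <<'E'
from workcell import *
import cv2,numpy as np
o=get_obs();print(o["tcp_pos"],o["ee_rot"],o["contact_force"],o["q"])
s=snapshot("wrist");cv2.imwrite("pics/w1.png",s["image"][:,:,::-1])
from h import *
print(proj(s,np.array([.537,-.162,.177])))
E
```

```text
[ 0.5382049  -0.16006731  0.27105269] [-2.80349805e-04  7.54864262e-01  6.55880778e-01  5.21249777e-04] [ 0.43115984 -0.42872792  0.45307389] [-3.10907157e-01  2.85212206e-01  1.73558401e+00  1.31291327e-03
  1.12073634e+00 -1.71379907e-01]
(np.float64(275.5735048737118), np.float64(212.24947939385143))
```

View pics/w1.png

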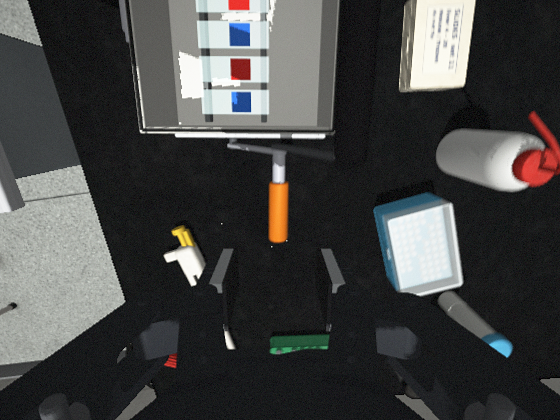

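The wrist view shows the sleeve at (279,212), vertical and midway between the fingers at (225,270) and (333,270). The alignment is good, so I'm descending.

Request:
jog_arm([
  [0, -0.05, -0.8, 0],
  [0, -0.05, -1.6, 0],
  [0, -0.05, -2.4, 0],
  [0, -0.05, -3.1, 0],
  [0, -0.05, -3.7, 0],
  [0, -0.05, -4.3, 0],
  [0, -0.05, -4.7, 0],
  [0, -0.05, -4.7, 0],
])

```text
time_s: 2.15
tcp_pos: [0.5344, -0.1649, 0.1516]
ee_rot: [-0.002, 0.757, 0.653, -0.001]
contact_force: [-0.1, -0.8, -0.0]
width: 0.0401
gripper_force: 0.0
```

Request:
jog_arm([
  [0, 0, 0, 0],
  [0, 0, 0, 0],
  [0, 0, 0, 0],
  [0, 0, 0, 0],
  [0, 0, 0, 0],
  [0, 0, 0, 0],
  [0, 0, 0, 0],
  [0, 0, 0, 0],
], jaw=24)

```text
time_s: 2.82
tcp_pos: [0.5362, -0.1651, 0.154]
ee_rot: [0.0, 0.757, 0.653, 0.0]
contact_force: [0.1, 0.7, -0.6]
width: 0.024
gripper_force: 0.0
```

Request:
jog_arm([
  [-0.1, 0.01, 0.03, 0],
  [-0.2, 0.03, 0.07, 0],
  [-0.3, 0.04, 0.12, 0],
  [-0.4, 0.06, 0.18, 0],
  [-0.5, 0.07, 0.24, 0],
  [-0.6, 0.09, 0.28, 0],
  [-0.7, 0.1, 0.32, 0],
  [-0.8, 0.12, 0.35, 0],
])

```text
time_s: 3.48
tcp_pos: [0.519, -0.1626, 0.1642]
ee_rot: [0.003, 0.757, 0.653, 0.002]
contact_force: [8.6, -0.0, 3.9]
width: 0.0241
gripper_force: 4.0
```

Request:
jog_arm([
  [-0.1, 0.01, 0.03, 0],
  [-0.2, 0.03, 0.06, 0],
  [-0.3, 0.04, 0.09, 0],
  [-0.4, 0.06, 0.11, 0],
  [-0.5, 0.07, 0.13, 0],
  [-0.6, 0.09, 0.15, 0],
  [-0.7, 0.1, 0.17, 0],
  [-0.75, 0.11, 0.17, 0],
])

```text
time_s: 4.15
tcp_pos: [0.5005, -0.1602, 0.1688]
ee_rot: [0.003, 0.757, 0.653, 0.002]
contact_force: [7.4, -1.1, 4.8]
width: 0.0242
gripper_force: 3.6
```

```bash
python3 - <<'E'
from workcell import *
import cv2,numpy as np
print(get_obs()["contact_force"])
s=snapshot("scene");cv2.imwrite("pics/s2.png",cv2.resize(s["image"][60:260,220:420,::-1],None,fx=3,fy=3))
E
```

```text
[ 7.37557713 -1.07809099  4.76043387]
```

View pics/s2.png

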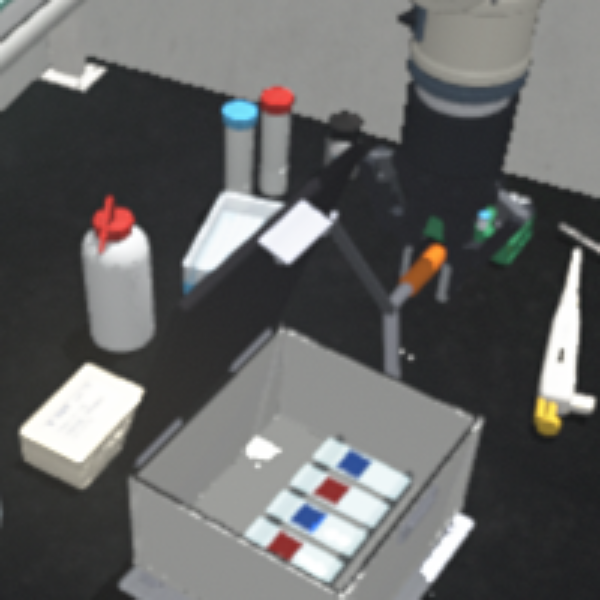

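The stay has folded: the knee is forward at (390,305) and the sleeve is caged at (425,268). I'll draw a bit more for margin, then back off and lift out.

Request:
jog_arm([
  [-0.1, 0.01, 0.01, 0],
  [-0.2, 0.03, 0.03, 0],
  [-0.3, 0.04, 0.05, 0],
  [-0.4, 0.06, 0.06, 0],
  [-0.5, 0.07, 0.07, 0],
  [-0.6, 0.09, 0.08, 0],
  [-0.7, 0.1, 0.08, 0],
  [-0.7, 0.1, 0.08, 0],
])

```text
time_s: 4.87
tcp_pos: [0.482, -0.1574, 0.1704]
ee_rot: [0.002, 0.757, 0.653, 0.002]
contact_force: [5.0, -0.6, 4.2]
width: 0.024
gripper_force: 2.5
```

Request:
jog_arm([
  [-0.1, 0.01, 0, 0],
  [-0.2, 0.03, 0, 0],
  [-0.2, 0.03, 0, 0],
  [-0.1, 0.01, 0, 0],
  [0, 0, 0, 0],
  [0, 0, 0, 0],
  [0, 0, 0, 0],
  [0, 0, 0, 0],
], jaw=34)

```text
time_s: 5.53
tcp_pos: [0.4794, -0.1566, 0.1684]
ee_rot: [-0.001, 0.757, 0.653, -0.0]
contact_force: [-0.3, 0.2, -0.4]
width: 0.034
gripper_force: 0.0
```

```bash
python3 - <<'E'
from workcell import *
from h import *
o=get_obs();print(o["contact_force"],o["gripper_force"])
s=snapshot("scene");t=snapshot("top")
cv2.imwrite("pics/s3.png",np.hstack([cv2.resize(x,None,fx=2,fy=2) for x in(s["image"][60:260,220:420,::-1],t["image"][130:330,225:425,::-1])]))
pickle.dump(s,open("scene3.pkl","wb"));pickle.dump(t,open("top3.pkl","wb"))
E
```

```text
[-0.30748074  0.22227603 -0.441231  ] 0.0
```

View pics/s3.png

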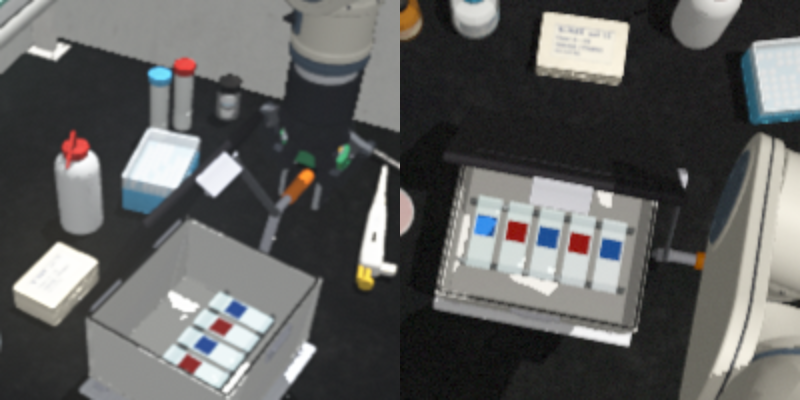

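The knee is folded well forward and the lid has come down some. The lid's front corners are at top (250,209) and (366,225), and at scene (295,169) and (355,119). I'll measure the lid angle from these.

```bash
python3 - <<'E'
from h import *
t,s=L("top3"),L("scene3")
a=tri(ray(t,250,209),ray(s,295,169));b=tri(ray(t,366.5,225),ray(s,355,119));print(a,b)
y=np.radians(-8.4);e=np.array([np.cos(y),np.sin(y)]);H=np.array([.610,-.0128])
for p,_ in(a,b): print((p[:2]-H)@e,np.degrees(np.arctan2(p[2]-.136,-(p[:2]-H)@e)))
for th in(1.1,1.0,.9):
  for L_,o in((.197,.0115),(.18,.0115)): print(th,L_,-L_*np.cos(th)+o*np.sin(th),.136+L_*np.sin(th)+o*np.cos(th))
print(H+e*.06)
E
```

```text
(array([0.55004862, 0.09435981, 0.31513665]), np.float64(0.00229244179468298)) (array([ 0.52192231, -0.09925595,  0.30786662]), np.float64(0.017738473141166923))
-0.0749624704027209 67.2923824563258
-0.07450307713733999 66.56357722515786
1.1 0.197 -0.07910955128013224 0.31678420532849694
1.1 0.18 -0.07139841721589742 0.3016336802074525
1.0 0.197 -0.09676263793073273 0.3079832605246392
1.0 0.18 -0.08757749873097434 0.293678253782905
0.9 0.197 -0.11344890428860484 0.2974639158317269
0.9 0.18 -0.10288153482800354 0.28414735836805965
[ 0.66935634 -0.02156498]
```

Request:
jog_arm([
  [0, 0, 0.6, 0],
  [0, 0, 1.4, 0],
  [0, -0.2, 2.4, 0],
  [0, -0.7, 3.6, 0],
  [0, -1.3, 4.8, 0],
  [0, -1.8, 6.2, 0],
  [0, -2, 7.6, 0],
  [0, -2, 8.6, 0],
])

```text
time_s: 6.3
tcp_pos: [0.4802, -0.208, 0.387]
ee_rot: [0.001, 0.757, 0.653, 0.0]
contact_force: [0.3, 0.4, 0.1]
width: 0.034
gripper_force: 0.0
```

Request:
jog_arm([
  [0.5, 0.8, 0.3, 0],
  [1.2, 2.0, 0.3, 0],
  [1.9, 3.2, 0.3, 0],
  [2.7, 4.4, 0.3, 0],
  [3.4, 5.6, 0.3, 0],
  [4.1, 6.8, 0.3, 0],
  [4.6, 7.6, 0, 0],
  [4.8, 7.9, -0.2, 0],
], jaw=0)

```text
time_s: 6.97
tcp_pos: [0.601, -0.0064, 0.3781]
ee_rot: [-0.0, 0.756, 0.654, 0.0]
contact_force: [-0.3, 0.3, 1.2]
width: 0.0001
gripper_force: 0.0
```

Request:
jog_arm([
  [0, 0, -0.3, 0],
  [0, 0, -0.8, 0],
  [0, 0, -1.3, 0],
  [0, 0, -1.8, 0],
  [0, 0, -2.3, 0],
  [0, 0, -2.8, 0],
  [0, 0, -3.1, 0],
  [0, 0, -3.2, 0],
])

```text
time_s: 7.63
tcp_pos: [0.599, -0.0097, 0.2968]
ee_rot: [-0.001, 0.757, 0.653, -0.001]
contact_force: [0.6, 0.3, 0.0]
width: -0.0002
gripper_force: 0.0
```

```bash
python3 - <<'E'
import numpy as np
from workcell import get_obs
o=get_obs();print(o["tcp_pos"],o["contact_force"])
y=np.radians(-8.4);e=np.array([np.cos(y),np.sin(y)]);H=np.array([.610,-.0128]);p=np.array(o["tcp_pos"])
print("rel",(p[:2]-H)@e,(p[:2]-H)@[-e[1],e[0]])
for th in(1.1,1.0,.9,.8,.7,.6,.5,.4,.3,.2,.1,.05):
  r=.187;x=-r*np.cos(th)+.0115*np.sin(th)+.0145;z=.136+r*np.sin(th)+.0115*np.cos(th)
  w=H+e*x;print(th,np.round([*w,z],4),np.round((np.array([*w,z])-p)/.025,2))
E
```

```text
[ 0.59903779 -0.00965916  0.29682319] [0.60167402 0.34066027 0.00949758]
rel -0.011303435606746704 0.0015057499522552207
1.1 [ 0.5506 -0.004   0.3079] [-1.94  0.23  0.44]
1.0 [ 0.534  -0.0016  0.2996] [-2.6   0.32  0.11]
0.9 [0.5183 0.0007 0.2896] [-3.23  0.42 -0.29]
0.8 [0.5036 0.0029 0.2782] [-3.82  0.5  -0.75]
0.7 [0.4902 0.0049 0.2653] [-4.35  0.58 -1.26]
0.6 [0.4781 0.0067 0.2511] [-4.84  0.65 -1.83]
0.5 [0.4675 0.0082 0.2357] [-5.26  0.72 -2.44]
0.4 [0.4584 0.0096 0.2194] [-5.63  0.77 -3.1 ]
0.3 [0.451  0.0107 0.2022] [-5.92  0.81 -3.78]
0.2 [0.4453 0.0115 0.1844] [-6.15  0.85 -4.5 ]
0.1 [0.4414 0.0121 0.1661] [-6.31  0.87 -5.23]
0.05 [0.4402 0.0123 0.1568] [-6.36  0.88 -5.6 ]
```

Request:
jog_arm([
  [-0.5, 0.06, 0.05, 0],
  [-1.1, 0.14, 0.1, 0],
  [-1.6, 0.2, 0.15, 0],
  [-1.8, 0.22, 0.15, 0],
  [-2.0, 0.24, 0.15, 0],
  [-2.2, 0.27, 0.13, 0],
  [-2.4, 0.3, 0.1, 0],
  [-2.6, 0.32, 0.05, 0],
])

```text
time_s: 8.3
tcp_pos: [0.5354, -0.0013, 0.3004]
ee_rot: [0.001, 0.757, 0.653, 0.001]
contact_force: [3.6, -0.3, 2.1]
width: -0.0001
gripper_force: 2.0
```

Request:
jog_arm([
  [-0.16, 0.02, -0.08, 0],
  [-0.32, 0.05, -0.17, 0],
  [-0.47, 0.07, -0.27, 0],
  [-0.62, 0.1, -0.36, 0],
  [-0.77, 0.12, -0.46, 0],
  [-0.92, 0.14, -0.57, 0],
  [-1.07, 0.16, -0.69, 0],
  [-1.22, 0.18, -0.8, 0],
])

```text
time_s: 8.97
tcp_pos: [0.504, 0.0033, 0.2797]
ee_rot: [-0.0, 0.757, 0.653, -0.0]
contact_force: [4.1, 0.6, 0.7]
width: 0.0001
gripper_force: 1.6
```

Request:
jog_arm([
  [-0.2, 0.03, -0.19, 0],
  [-0.4, 0.06, -0.38, 0],
  [-0.59, 0.09, -0.58, 0],
  [-0.78, 0.12, -0.8, 0],
  [-0.96, 0.14, -1.0, 0],
  [-1.13, 0.17, -1.24, 0],
  [-1.29, 0.2, -1.46, 0],
  [-1.44, 0.22, -1.69, 0],
])

```text
time_s: 9.63
tcp_pos: [0.4676, 0.0087, 0.2371]
ee_rot: [-0.0, 0.757, 0.653, -0.0]
contact_force: [0.1, 0.3, 3.6]
width: 0.0003
gripper_force: 1.5
```

Request:
jog_arm([
  [-0.13, 0.02, -0.2, 0],
  [-0.25, 0.03, -0.42, 0],
  [-0.36, 0.05, -0.65, 0],
  [-0.45, 0.06, -0.87, 0],
  [-0.53, 0.07, -1.09, 0],
  [-0.6, 0.08, -1.3, 0],
  [-0.67, 0.09, -1.5, 0],
  [-0.73, 0.1, -1.7, 0],
])

```text
time_s: 10.3
tcp_pos: [0.4499, 0.0112, 0.1947]
ee_rot: [-0.0, 0.757, 0.653, -0.0]
contact_force: [-0.6, -0.6, 2.5]
width: -0.0002
gripper_force: 1.3
```

Request:
jog_arm([
  [-0.06, 0.01, -0.15, 0],
  [-0.12, 0.02, -0.3, 0],
  [-0.17, 0.02, -0.45, 0],
  [-0.22, 0.03, -0.6, 0],
  [-0.26, 0.04, -0.75, 0],
  [-0.3, 0.04, -0.88, 0],
  [-0.33, 0.05, -1.0, 0],
  [-0.35, 0.05, -1.1, 0],
])

```text
time_s: 10.97
tcp_pos: [0.4414, 0.0125, 0.1675]
ee_rot: [-0.0, 0.757, 0.653, 0.0]
contact_force: [1.0, 0.6, 1.3]
width: 0.0003
gripper_force: 0.9
```

Request:
jog_arm([
  [0, 0, -0.05, 0],
  [0, 0, -0.1, 0],
  [0, 0, -0.15, 0],
  [0, 0, -0.2, 0],
  [0, 0, -0.25, 0],
  [0, 0, -0.28, 0],
  [0, 0, -0.3, 0],
  [0, 0, -0.3, 0],
])

```text
time_s: 11.63
tcp_pos: [0.4414, 0.0124, 0.1602]
ee_rot: [-0.0, 0.757, 0.653, -0.0]
contact_force: [0.3, -0.6, 1.0]
width: 0.0001
gripper_force: 0.0
```

Request:
jog_arm([
  [0, 0, -0.02, 0],
  [0, 0, -0.04, 0],
  [0, 0, -0.06, 0],
  [0, 0, -0.08, 0],
  [0, 0, -0.1, 0],
  [0, 0, -0.12, 0],
  [0, 0, -0.12, 0],
  [0, 0, -0.12, 0],
])

```text
time_s: 12.3
tcp_pos: [0.4416, 0.0125, 0.1573]
ee_rot: [0.0, 0.757, 0.653, 0.0]
contact_force: [0.5, 0.4, -0.3]
width: -0.0002
gripper_force: 0.0
```

Request:
jog_arm([
  [0, 0, -0.02, 0],
  [0, 0, -0.04, 0],
  [0, 0, -0.06, 0],
  [0, 0, -0.08, 0],
  [0, 0, -0.08, 0],
  [0, 0, -0.08, 0],
  [0, 0, -0.08, 0],
  [0, 0, -0.08, 0],
])

```text
time_s: 12.97
tcp_pos: [0.4415, 0.0125, 0.1553]
ee_rot: [0.0, 0.757, 0.653, 0.0]
contact_force: [0.5, 0.0, -0.1]
width: 0.0002
gripper_force: 0.0
```

Request:
jog_arm([
  [0, 0, -0.02, 0],
  [0, 0, -0.04, 0],
  [0, 0, -0.06, 0],
  [0, 0, -0.08, 0],
  [0, 0, -0.1, 0],
  [0, 0, -0.1, 0],
  [0, 0, -0.1, 0],
  [0, 0, -0.1, 0],
])

```text
time_s: 13.63
tcp_pos: [0.4414, 0.0125, 0.1532]
ee_rot: [-0.0, 0.757, 0.653, -0.0]
contact_force: [-3.6, -0.3, 8.0]
width: -0.0
gripper_force: 4.1
```

```bash
python3 - <<'E'
from workcell import *
from h import *
print(get_obs()["contact_force"],get_obs()["tcp_pos"])
s=snapshot("scene")
cv2.imwrite("pics/s4.png",cv2.resize(s["image"][150:310,230:410,::-1],None,fx=3.5,fy=3.5))
E
```

```text
[-3.55658827 -0.2847995   8.01125776] [0.44138574 0.01246011 0.15324148]
```

View pics/s4.png

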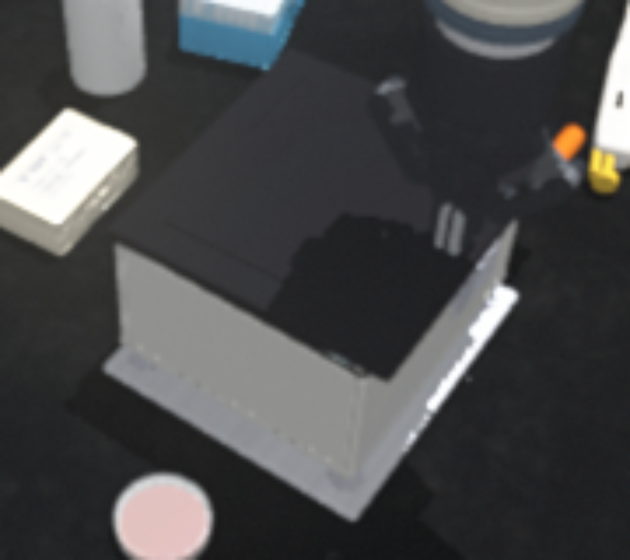

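The lid lies nearly shut, with the tongue on the roller and the fingers on the middle of the front part at (450,230). I'll lift slightly and move 12 mm nearer the front edge before pressing.

Request:
jog_arm([
  [0, 0, 0.12, 0],
  [0, 0, 0.2, 0],
  [-0.25, 0.04, 0.2, 0],
  [-0.5, 0.07, 0.2, 0],
  [-0.5, 0.07, 0.15, 0],
  [-0.5, 0.07, 0.1, 0],
  [-0.5, 0.07, 0.06, 0],
  [-0.5, 0.07, 0.04, 0],
])

```text
time_s: 14.35
tcp_pos: [0.4289, 0.0142, 0.1538]
ee_rot: [-0.0, 0.757, 0.653, -0.0]
contact_force: [-2.9, 0.1, 9.6]
width: -0.0004
gripper_force: 5.0
```

Request:
jog_arm([
  [0, 0, -0.01, 0],
  [0, 0, -0.02, 0],
  [0, 0, -0.03, 0],
  [0, 0, -0.04, 0],
  [0, 0, -0.04, 0],
  [0, 0, -0.04, 0],
  [0, 0, -0.04, 0],
  [0, 0, -0.04, 0],
])

```text
time_s: 15.02
tcp_pos: [0.4288, 0.0142, 0.1533]
ee_rot: [-0.0, 0.757, 0.653, -0.0]
contact_force: [-4.4, 0.2, 10.6]
width: -0.0001
gripper_force: 5.3
```

Request:
jog_arm([
  [0, 0, -0.01, 0],
  [0, 0, -0.02, 0],
  [0, 0, -0.03, 0],
  [0, 0, -0.04, 0],
  [0, 0, -0.04, 0],
  [0, 0, -0.04, 0],
  [0, 0, -0.04, 0],
  [0, 0, -0.04, 0],
])

```text
time_s: 15.68
tcp_pos: [0.4287, 0.0142, 0.1522]
ee_rot: [-0.0, 0.757, 0.653, -0.0]
contact_force: [-4.1, 0.5, 9.2]
width: 0.0001
gripper_force: 4.7
```

Request:
jog_arm([
  [0, 0, -0.01, 0],
  [0, 0, -0.02, 0],
  [0, 0, -0.03, 0],
  [0, 0, -0.04, 0],
  [0, 0, -0.04, 0],
  [0, 0, -0.04, 0],
  [0, 0, -0.04, 0],
  [0, 0, -0.04, 0],
])

```text
time_s: 16.35
tcp_pos: [0.4286, 0.0143, 0.151]
ee_rot: [-0.0, 0.757, 0.653, -0.0]
contact_force: [-4.1, 0.8, 8.3]
width: 0.0002
gripper_force: 4.1
```

Request:
jog_arm([
  [0, 0, -0.01, 0],
  [0, 0, -0.02, 0],
  [0, 0, -0.03, 0],
  [0, 0, -0.04, 0],
  [0, 0, -0.04, 0],
  [0, 0, -0.04, 0],
  [0, 0, -0.04, 0],
  [0, 0, -0.04, 0],
])

```text
time_s: 17.02
tcp_pos: [0.4285, 0.0143, 0.1499]
ee_rot: [-0.0, 0.757, 0.653, -0.0]
contact_force: [-2.8, 1.1, 6.4]
width: 0.0
gripper_force: 3.1
```

Request:
jog_arm([
  [0, 0, -0.01, 0],
  [0, 0, -0.02, 0],
  [0, 0, -0.03, 0],
  [0, 0, -0.04, 0],
  [0, 0, -0.04, 0],
  [0, 0, -0.04, 0],
  [0, 0, -0.04, 0],
  [0, 0, -0.04, 0],
])

```text
time_s: 17.68
tcp_pos: [0.4284, 0.0143, 0.1488]
ee_rot: [-0.001, 0.757, 0.653, -0.0]
contact_force: [-3.2, 1.1, 5.6]
width: -0.0
gripper_force: 2.6
```

Request:
jog_arm([
  [0, 0, -0.01, 0],
  [0, 0, -0.02, 0],
  [0, 0, -0.03, 0],
  [0, 0, -0.04, 0],
  [0, 0, -0.04, 0],
  [0, 0, -0.04, 0],
  [0, 0, -0.04, 0],
  [0, 0, -0.04, 0],
])

```text
time_s: 18.35
tcp_pos: [0.4294, 0.0142, 0.1478]
ee_rot: [0.0, 0.757, 0.653, 0.0]
contact_force: [-0.9, 0.6, -0.2]
width: -0.0005
gripper_force: 0.0
```

Request:
jog_arm([
  [0, 0, -0.01, 0],
  [0, 0, -0.02, 0],
  [0, 0, -0.03, 0],
  [0, 0, -0.04, 0],
  [0, 0, -0.04, 0],
  [0, 0, -0.04, 0],
  [0, 0, -0.04, 0],
  [0, 0, -0.04, 0],
])

```text
time_s: 19.02
tcp_pos: [0.4292, 0.0142, 0.1469]
ee_rot: [0.0, 0.757, 0.653, 0.0]
contact_force: [1.0, -1.1, 2.0]
width: -0.0001
gripper_force: 1.4
```

Request:
jog_arm([
  [0, 0, -0.01, 0],
  [0, 0, -0.02, 0],
  [0, 0, -0.03, 0],
  [0, 0, -0.04, 0],
  [0, 0, -0.04, 0],
  [0, 0, -0.04, 0],
  [0, 0, -0.04, 0],
  [0, 0, -0.04, 0],
])

```text
time_s: 19.68
tcp_pos: [0.4288, 0.0142, 0.1458]
ee_rot: [-0.0, 0.757, 0.653, -0.0]
contact_force: [1.8, 0.6, 2.2]
width: 0.0003
gripper_force: 0.8
```

Request:
jog_arm([
  [0, 0, -0.01, 0],
  [0, 0, -0.02, 0],
  [0, 0, -0.02, 0],
  [0, 0, -0.02, 0],
  [0, 0, -0.02, 0],
  [0, 0, -0.02, 0],
  [0, 0, -0.02, 0],
  [0, 0, -0.02, 0],
])

```text
time_s: 20.35
tcp_pos: [0.4287, 0.0142, 0.1452]
ee_rot: [-0.0, 0.757, 0.653, -0.0]
contact_force: [0.0, -0.6, 0.4]
width: 0.0
gripper_force: 0.3
```

Request:
jog_arm([
  [0, 0, -0.01, 0],
  [0, 0, -0.02, 0],
  [0, 0, -0.03, 0],
  [0, 0, -0.04, 0],
  [0, 0, -0.04, 0],
  [0, 0, -0.04, 0],
  [0, 0, -0.04, 0],
  [0, 0, -0.04, 0],
])

```text
time_s: 21.02
tcp_pos: [0.4289, 0.0142, 0.1443]
ee_rot: [0.0, 0.757, 0.653, -0.0]
contact_force: [0.6, 0.8, -0.6]
width: 0.0
gripper_force: 0.0
```

Request:
jog_arm([
  [0, 0, -0.01, 0],
  [0, 0, -0.02, 0],
  [0, 0, -0.03, 0],
  [0, 0, -0.04, 0],
  [0, 0, -0.04, 0],
  [0, 0, -0.04, 0],
  [0, 0, -0.04, 0],
  [0, 0, -0.04, 0],
])

```text
time_s: 21.68
tcp_pos: [0.429, 0.0142, 0.1437]
ee_rot: [0.0, 0.757, 0.653, 0.0]
contact_force: [-1.8, 0.1, 6.5]
width: -0.0001
gripper_force: 3.4
```

Request:
jog_arm([
  [0, 0, -0.01, 0],
  [0, 0, -0.02, 0],
  [0, 0, -0.03, 0],
  [0, 0, -0.03, 0],
  [0, 0, -0.03, 0],
  [0, 0, -0.03, 0],
  [0, 0, -0.03, 0],
  [0, 0, -0.03, 0],
])

```text
time_s: 22.35
tcp_pos: [0.429, 0.0142, 0.1435]
ee_rot: [0.0, 0.757, 0.653, 0.0]
contact_force: [-4.0, 0.2, 15.9]
width: 0.0004
gripper_force: 7.8
```

Request:
jog_arm([
  [0, 0, -0.01, 0],
  [0, 0, -0.02, 0],
  [0, 0, -0.02, 0],
  [0, 0, -0.02, 0],
  [0, 0, -0.02, 0],
  [0, 0, -0.02, 0],
  [0, 0, -0.02, 0],
  [0, 0, -0.02, 0],
])

```text
time_s: 23.02
tcp_pos: [0.4291, 0.0142, 0.1434]
ee_rot: [0.0, 0.757, 0.653, 0.0]
contact_force: [-6.4, -0.3, 21.3]
width: -0.0002
gripper_force: 10.7
```

Request:
jog_arm([
  [0, 0, 0.02, 0],
  [0, 0, 0.022, 0],
  [0, 0, 0.022, 0],
  [0, 0, 0.022, 0],
  [0, 0, 0.022, 0],
  [0, 0, 0.022, 0],
  [0, 0, 0.022, 0],
  [0, 0, 0.022, 0],
])

```text
time_s: 23.68
tcp_pos: [0.429, 0.0142, 0.1435]
ee_rot: [0.0, 0.757, 0.653, 0.0]
contact_force: [-3.7, 0.5, 15.0]
width: 0.0004
gripper_force: 7.3
```

Request:
jog_arm([
  [0, 0, 0, 0],
  [0, 0, 0, 0],
  [0, 0, 0, 0],
  [0, 0, 0, 0],
  [0, 0, 0, 0],
  [0, 0, 0, 0],
  [0, 0, 0, 0],
  [0, 0, 0, 0],
])

```text
time_s: 24.35
tcp_pos: [0.429, 0.0142, 0.1435]
ee_rot: [0.0, 0.757, 0.653, 0.0]
contact_force: [-4.6, -0.2, 15.5]
width: -0.0003
gripper_force: 7.3
```

Request:
jog_arm([
  [0, 0, 0, 0],
  [0, 0, 0, 0],
  [0, 0, 0, 0],
  [0, 0, 0, 0],
  [0, 0, 0, 0],
  [0, 0, 0, 0],
  [0, 0, 0, 0],
  [0, 0, 0, 0],
])

```text
time_s: 25.02
tcp_pos: [0.429, 0.0142, 0.1435]
ee_rot: [0.0, 0.757, 0.653, 0.0]
contact_force: [-4.6, -0.3, 14.4]
width: -0.0001
gripper_force: 7.3
```

Held at about 15 N for 2 s. Now I'll lift off gently, rise clear and check.

Request:
jog_arm([
  [0, 0, 0.05, 0],
  [0, 0, 0.15, 0],
  [0, 0, 0.4, 0],
  [0, 0, 1, 0],
  [0, 0, 2, 0],
  [0, 0, 3, 0],
  [0, 0, 4, 0],
  [0, 0, 4.5, 0],
])

```text
time_s: 25.68
tcp_pos: [0.4301, 0.0142, 0.2582]
ee_rot: [0.001, 0.757, 0.653, 0.001]
contact_force: [0.7, 0.5, -0.4]
width: 0.0001
gripper_force: 0.0
```

Request:
jog_arm([
  [-0.2, 0, 0.3, 0],
  [-0.5, 0, 0.6, 0],
  [-0.8, 0, 1, 0],
  [-1, 0, 1, 0],
  [-1, 0, 1, 0],
  [-1, 0, 1, 0],
  [-1, 0, 1, 0],
  [-1, 0, 1, 0],
])

```text
time_s: 26.35
tcp_pos: [0.4038, 0.0142, 0.2795]
ee_rot: [-0.0, 0.757, 0.653, -0.0]
contact_force: [-0.6, -0.2, -1.2]
width: 0.0002
gripper_force: 0.0
```

```bash
python3 - <<'E'
from workcell import *
from h import *
print(get_obs()["contact_force"])
s=snapshot("scene")
cv2.imwrite("pics/s5.png",cv2.resize(s["image"][150:350,130:410,::-1],None,fx=2.8,fy=2.8))
E
```

```text
[-0.56101299 -0.16461258 -1.18488867]
```

View pics/s5.png

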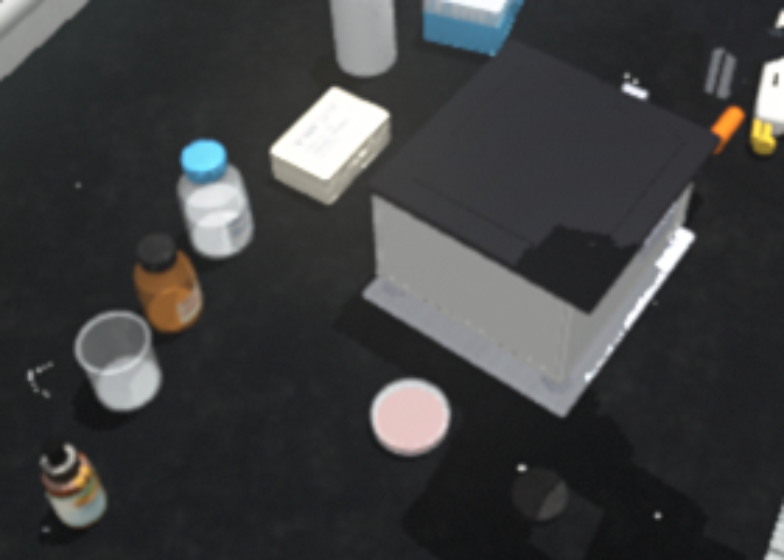

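The lid is flush and shut, with its corners at (375,185), (590,310) and (715,140). The bottles, beaker, dish and cap look undisturbed.

```bash
python3 -c "
from workcell import *
print(finish_job())"
```

```text
the job is handed in; nothing more can be done
None
```

The stay is unlocked, and the lid was swung down, latched and held shut at about 15 N for 2 s. The highest force I read was about 22 N, briefly, while finding the seal load. The bystanders look undisturbed, and the job was handed in at about 26 s, with no verdict shown.

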